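Turn the rice cracker on the warming plate and switch the plate off

TASK

Two rice crackers are crisping on the glass top of the electric warming plate. With the turner from the steel tray, turn over the one that still lies nori side down, so that it lies flat on the glass, wholly inside its edge, with the nori up; turn it low over the glass without tossing it, do not touch it with the fingers, and leave the other cracker where it is. Then throw the plate's toggle switch over to its other side to switch it off, and leave the turner lying in its tray, blade flat on the tray's floor. Leave the jars, spice bottles, soy dish and bottle opener where they stand.

Things in the scene. Friction and masses are not known exactly. Their poses are not given: they have to be found in the camera images.
- plate: Electric warming plate, fixed, steel body 280 mm (x) by 360 mm (y) with a dark glass top. Origin: centre of its underside; z up, -x to its front (robot side), +y to its left end. Along the front runs the control strip (x -0.138 to -0.078, top at z 0.036); on it, at x -0.108: toggle at y +0.12, round thermostat knob (34 mm, top at z 0.051, leave alone) at y -0.10. End handles reach y +-0.204 below z 0.03.
- plate_glass (a point): Centre of the glass top, axes as the plate's: (0.031, 0, 0.039) in the plate's frame. The glass is flat and rimless, 214 mm (x) by 352 mm (y), 3 mm higher than the control strip.
- heat_switch (a joint): Angle of the plate's bat toggle from upright (rad). +0.30 = on, leaning to the plate's +y (outwards, its left end); -0.30 = off, leaning to the plate's -y (inwards). Starts on. It turns about the plate's x axis, at (-0.108, 0.12, 0.042) in the plate's frame; a spring snaps it over its centre to either stop; about 2 N at the tip moves it.
- switch_tip (a point): Tip of the toggle's steel bat, 25 mm from its pivot, about 66 mm above the shelf. The bat is 6 to 8.5 mm thick and rises from a bushing 17 mm wide that ends at z 0.042.
- cracker: The cracker to turn: loose rigid disc, 80 mm across, 12 mm thick, about 30 g. Lens-shaped: each face is flat over the middle 52 mm and slopes back to the 4 mm thick edge, which so hangs 4 mm clear of the glass. Starts at either end of the glass, its 34 mm square of dark nori underneath, upper face plain. Origin: centre of the nori face; own z points away from the nori (up at the start, down when turned).
- cracker_done: The other cracker, same shape and size, already turned: its nori square is on top. Origin: centre of its underside, z up. To stay where it is.
- turner: Short steel turner, loose, about 130 g, standing by itself on its flat blade in the tray. Own +x points from handle to tip. Blade 2 mm thick: 70 mm wide from x -0.020 to the straight tip edge at x +0.040, 50 mm wide behind that to x -0.040; then a neck rises to the handle. Origin: underside of the blade, midway along it; z: the blade's upward normal. Centre of mass near x -0.025.
- turner_grip (a point): Point on the axis of the turner's wooden handle: (-0.104, 0, 0.0505) in the turner's frame. The handle is 20 mm wide (turner's y), 16 mm thick, and runs from x -0.066, z 0.026 back and up at 33 degrees to x -0.150, z 0.080. Grasp here across its width.
- turner_tip (a point): Middle of the turner's tip edge, underside: (0.040, 0, 0) in the turner's frame.
- tray: The turner's shallow steel tray, fixed, 130 mm (x) by 104 mm (y), 9 mm high, walls 3 mm, floor top at z 0.003. Origin: centre of its underside. It stands left or right of the plate. The turner starts in it, tip to the tray's +x, handle rising out over its -x wall.
- turntable: Clear plastic spice turntable at the other side of the plate: fixed foot, free-turning platter 180 mm across, top at z 0.028, rim to z 0.035. Origin: centre of its underside. (Besides all these, fixed kitchen goods up to 0.22 m tall stand along the shelf's edges, beyond world x 0.81 and |y| 0.45.)
- spice_a: Spice bottle on the turntable, 41 mm across, 90 mm tall (its cap 118 mm above the shelf), loose. Origin: centre of its underside.
- spice_b: The other spice bottle on the turntable, the same size.
- shaker_a: Empty glass shaker jar with a steel twist cap, 48 mm across, 92 mm tall, loose. Origin: centre of its underside.
- shaker_b: The other shaker jar, the same.
- salt_jar: White ceramic salt jar with a knobbed lid (one rigid piece), 62 mm across, 75 mm tall, loose, behind the plate's corner. Origin: centre of its underside.
- soy_dish: Small red ceramic soy dish, 86 mm across the rim, 22 mm high, loose. Origin: centre of its underside.
- opener: Stainless bottle opener lying flat, 125 mm long (x), 31 mm wide, 5 mm thick, loose. Origin: on its underside near the middle of its length.
Not all that is in view belongs to the job. Several things look just like the tray: the one meant starts farthest to the robot's right.

How it is judged:
On the way, in this order (a step that is already met when the one before it is completed fails the run):
1. the cracker is tipped up with the turner (contact force between turner and cracker above 0.02 N and angle between cracker's own z axis and vertical between 0.5 and 2.6 rad), for 0.04 s.
2. the cracker lies flat on the glass, nori up, at rest (angle between cracker's own z axis and vertical above 2.95 rad and x of cracker in the frame of plate between -0.041 and 0.103 m and y of cracker in the frame of plate between -0.141 and 0.141 m and z of cracker in the frame of plate between 0.046 and 0.056 m and linear speed of cracker below 0.03 m/s), for 0.2 s.
3. the toggle is thrown to off (value of joint heat_switch below -0.22 rad), for 0.1 s.
At the end, for the whole second after the job is handed in: The cracker lies at rest flat on the glass, nori up, wholly on it (to 5 mm); the toggle leans to off (below -0.22 rad); the turner lies at rest in its tray, blade flat (to 4.5 degrees), the blade's middle within 30 mm (tray's x) and 25 mm (y) of the tray's centre (all of step 2 and x of turner in the frame of tray between -0.03 and 0.03 m and y of turner in the frame of tray between -0.025 and 0.025 m and z of turner in the frame of tray below 0.007 m and angle between turner's own z axis and vertical below 0.08 rad and linear speed of turner below 0.03 m/s and value of joint heat_switch below -0.22 rad); the robot touches nothing.
It fails at once if the cracker is touched with the fingers (contact force between the fingers and cracker above 0.2 N).
It fails at once if the cracker is tossed or lifted more than about 13 cm above the glass (height (world z) of cracker above 0.17 m).
It fails at once if the other cracker is shifted by more than 12 mm or turned over (distance of cracker_done from where it was at the start of the episode above 0.012 m or angle between cracker_done's own z axis and vertical above 0.4 rad).
It fails at once if a jar, a spice bottle, the soy dish or the opener is moved more than 20 mm or tipped (distance of any of shaker_a, shaker_b, spice_a, spice_b, soy_dish, salt_jar, opener from where it was at the start of the episode above 0.02 m or angle between any of shaker_a, shaker_b, spice_a, spice_b, soy_dish, salt_jar, opener's own z axis and vertical above 0.4 rad).
It also fails if it takes over 67 s, if anything falls off the work surface, if the arm or the gripper's body presses on something with over 40 N, if the wrist force passes 120 N, or if a joint passes its speed limit or range.

ROBOT

A 6-joint arm with a two-finger parallel gripper is mounted at the origin on the work surface. World frame = base frame: x ahead of the robot, y to its left, z up, the work surface at z = 0. Lengths are in m, angles in rad, forces in N, time in s.
With the tool pointing down it reaches from about 0.25 to 0.8 m from the base axis. Payload 8.5 kg.
Tool frame: the origin (TCP) lies at the very end of the fingers, on their centre line; the grasp point (between the pads) lies 19 mm behind it; z points along the fingers, y is the direction in which the jaws open and shut (so a half turn about z gives the same grasp; the last joint's range is limited). The gripper opens to 85 mm and grips with 20 to 120 N. Pads are 22 mm wide; open, the fingers measure 114 mm over their backs; the gripper's body (76 mm by 85 mm) begins 54 mm behind the grasp point. The pads swing forward as they close: fully open they stand 13 mm farther back than shut.
Start: joints at [-1.292, 0.238, -0.013, 1.319, 0, 1.571], TCP at [0.144, -0.505, 0.231] pointing down, gripper open.
Joint ranges: [-2.66, 2.66], [-1.03, 1.9], [-1.14, 1.46], [-1.82, 2.27], [-1.45, 1.34], [-3.14, 3.14]. Speed limits (rad/s): [2.22, 2.22, 2.79, 3.14, 3.14, 3.14].

INTERFACE

Orientations are given as a unit quaternion [w, x, y, z].
In Python, from rig import manip, cams gives the robot as it stands.
- The arm moves only by the tool move_arm, never from a script. Its argument "plan" is text: rows parted by semicolons, each of 7 numbers parted by spaces: the turn, a rotation vector about the tool's x, y, z in units of 60 degrees (1.0 is 60 degrees), then the shift along the tool's x, y, z in units of 25 cm (1.0 is 25 cm), then the opening, from 0 (shut) to 1 (fully open). A call has 1 to 8 rows; each row is the pose to reach, as a shift and turn from the pose commanded when the call began, along the tool's axes at that moment; what a row does not reach only later rows make up. A row lasts 1/10 s, in which the tool goes at most 50 mm and 8.59 degrees, less where a joint would pass 70% of its speed; a pose out of reach is approached as far as the arm can. A call with a number of a shift or a turn outside -1 to 1 is refused whole. A call with a gripper value outside its range is refused whole. The fingers move at their own pace and stop on an object; "newtons" is the grip in N (left out, the last holds). Time passes only in rows, so rows that repeat a pose let the fingers close. It gives the time, the measured TCP pose, the force and the opening at its end, in the units of the state.
- manip.observe(): the state, without advancing time (a new reading comes with each control period).
- cams.grab_frame(name): name is "scene" or "top"; returns a dict with "pixels" (420x560x3 uint8, red, green, blue), "range_z" (420x560 float32, m along the optical axis (not along the pixel's ray), 0 where there is no reading), "camera_matrix" (3x3 intrinsics, pixels), "camera_from_world" (4x4, takes a point from world to camera coordinates). Camera axes: x right, y down, z forward; pixel columns grow to the right and rows downward; lengths in m; the calibration is good to about 2 mm. A picture is of the moment at which its call begins.
- manip.hand_in(): hands the job in, once; it reports no verdict.
The state is a dict: "t": time; "q": joint angles; "qvel": joint speeds; "joint_torque": joint torques, N m; "tool_pos": TCP position; "ee_rot": TCP orientation; "wrist_force": force on the tool from outside, world axes, zero at the start; "ft_torque": the same for the moment, N m; "grip_width": opening from 0.0 (shut) to 1.0 (fully open).
Only numpy, scipy, OpenCV 4.12 (cv2) and the standard library are available. Lean on these libraries where they do the work, as an engineer would, in place of code of your own. Each camera call takes 0.05 s, during which the arm holds its last target.

## Working session

There is one attempt and no reset: what is moved stays moved. The work goes in short steps, Python scripts to look and compute and a tool call to move; the robot and the scene stay as the last step left them, time stands still between calls to the robot, and variables do not carry over. Pictures are saved under pics/ and viewed, and the job is handed in when it is done.

Besides the shell and the picture viewer there is one more tool, called after "Emit:" by a JSON object that holds its "name" and its "arguments", one argument or row to a line. move_arm: Moves the arm, as the interface text tells. Its arguments: {"type":"object","properties":{"plan":{"type":"string"},"newtons":{"type":"number"}},"required":["plan"]}

```bash
ls -la; mkdir -p pics; cat > h.py <<'E'
import numpy as np, cv2, json
from rig import manip, cams
def grab(n,save=None):
    f=cams.grab_frame(n)
    np.savez(f'/tmp/{n}.npz',**f)
    if save: cv2.imwrite(f'pics/{save}.png',cv2.cvtColor(f['pixels'],cv2.COLOR_RGB2BGR))
    return f
def load(n): return dict(np.load(f'/tmp/{n}.npz'))
def pt(f,u,v,z=None):
    K=f['camera_matrix'];T=np.linalg.inv(f['camera_from_world'])
    r=np.linalg.inv(K)@np.array([u,v,1.0])
    if z is None:
        d=f['range_z'][int(round(v)),int(round(u))]
        return T[:3,:3]@(r*d)+T[:3,3]
    d=T[:3,:3]@r; o=T[:3,3]
    return o+d*(z-o[2])/d[2]
def proj(f,p):
    K=f['camera_matrix'];M=f['camera_from_world']
    c=M[:3,:3]@np.asarray(p)+M[:3,3]; u=K@c
    return u[:2]/u[2]
def cloud(f):
    K=f['camera_matrix'];T=np.linalg.inv(f['camera_from_world'])
    h,w=f['range_z'].shape
    U,V=np.meshgrid(np.arange(w),np.arange(h))
    d=f['range_z']; R=np.stack([U,V,np.ones_like(U)],-1)@np.linalg.inv(K).T
    P=(R*d[...,None])@T[:3,:3].T+T[:3,3]
    P[d==0]=np.nan
    return P
E
python3 - <<'E'
from h import *
np.set_printoptions(precision=4,suppress=True)
print(manip.observe())
for n in('scene','top'):
    f=grab(n,n+'0'); print(n,f['camera_matrix'],f['camera_from_world'])
E
```

```text
total 12
drwxr-xr-x  3 agent agent 4096 Dec  7 04:03 .
drwxr-xr-x 23 root  root  4096 Dec  7 04:03 ..
drwxr-xr-x  2 agent agent 4096 Dec  7 04:03 pics
{'t': 0.0, 'q': array([-1.292 ,  0.2388, -0.0142,  1.3192,  0.    ,  1.5708]), 'qvel': array([-0.0013, -0.0012,  0.0001, -0.001 ,  0.0007,  0.0009]), 'joint_torque': array([ -0.0018, -53.8779,  34.644 ,   0.0183,  -0.0001,   0.    ]), 'tool_pos': array([ 0.1444, -0.5043,  0.2307]), 'ee_rot': array([-0.0007,  0.9903,  0.1389, -0.0001]), 'wrist_force': array([0.355 , 0.247 , 0.3205]), 'ft_torque': array([-0.0286,  0.0035, -0.0127]), 'grip_width': 0.9984399725028483}
scene [[465.3646   0.     268.5342]
 [  0.     465.3646 216.4003]
 [  0.       0.       1.    ]] [[-0.3506  0.9364 -0.0162  0.1647]
 [ 0.6827  0.2437 -0.6888 -0.2628]
 [-0.6411 -0.2526 -0.7247  1.5127]
 [ 0.      0.      0.      1.    ]]
top [[543.652    0.     280.404 ]
 [  0.     543.652  206.1467]
 [  0.       0.       1.    ]] [[-0.0263 -0.9994 -0.0215  0.0322]
 [-0.9885  0.0292 -0.1483  0.4761]
 [ 0.1489  0.0174 -0.9887  1.258 ]
 [ 0.      0.      0.      1.    ]]
```

View pics/scene0.png

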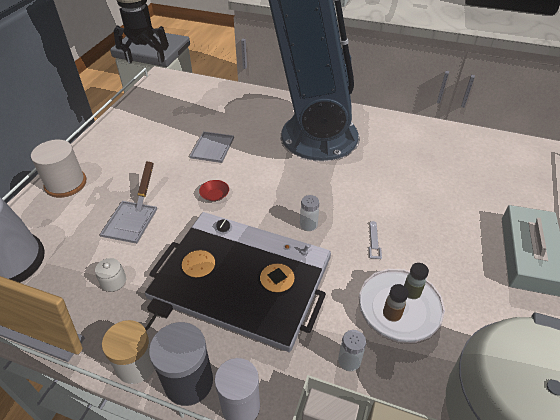

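View pics/top0.png

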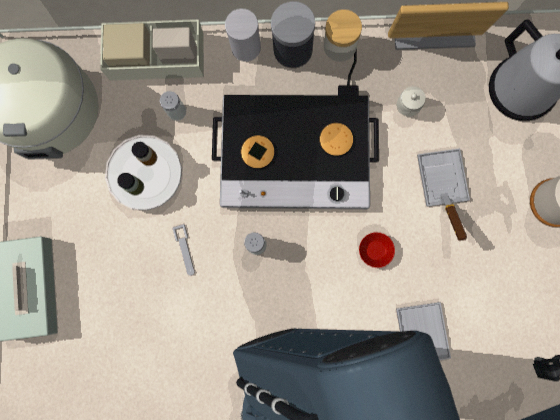

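The top view shows the plain cracker at (337,139) and the done one, nori up, at (258,151). The toggle is near (247,194). The turner stands in the rightmost tray at (443,178), with its handle running to (457,222). Next I measure these.

```bash
python3 - <<'E'
from h import *
np.set_printoptions(precision=4,suppress=True)
f=load('top'); P=cloud(f); img=f['pixels']; hsv=cv2.cvtColor(img,cv2.COLOR_RGB2HSV)
big=cv2.cvtColor(img,cv2.COLOR_RGB2BGR)
cv2.imwrite('pics/top0a.png',cv2.resize(big[80:220,200:390],None,fx=4,fy=4,interpolation=cv2.INTER_CUBIC))
cv2.imwrite('pics/top0b.png',cv2.resize(big[130:260,360:500],None,fx=4,fy=4,interpolation=cv2.INTER_CUBIC))
# glass: dark, z~.039
m=(hsv[...,2]<60); m[:85]=0;m[190:]=0;m[:,:217]=0;m[:,374:]=0
cr=((hsv[...,0]>8)&(hsv[...,0]<25)&(hsv[...,1]>110)&(hsv[...,2]>120)); cr[:100]=0;cr[182:]=0;cr[:,:222]=0;cr[:,:]&=True; cr[:,370:]=0
n,l,s,c=cv2.connectedComponentsWithStats(cr.astype(np.uint8))
for i in range(1,n):
    if s[i,4]>150:
        ys,xs=np.where(l==i); h=cv2.convexHull(np.stack([xs,ys],1).astype(np.float32))
        (cx,cy),(a,b),an=cv2.fitEllipse(h); M=cv2.moments(h)
        cx2,cy2=M['m10']/M['m00'],M['m01']/M['m00']
        print('cr',s[i],cx,cy,a,b,pt(f,cx2,cy2,.047),'depth z',np.nanmedian(P[l==i][:,2]), 'area/diam', 2*np.sqrt(M['m00']/np.pi))
mm=(m|cr).astype(np.uint8)
mm=cv2.morphologyEx(mm,cv2.MORPH_OPEN,np.ones((5,5)))
mm=cv2.morphologyEx(mm,cv2.MORPH_CLOSE,np.ones((5,5)))
cs,_=cv2.findContours(mm,0,2); c=max(cs,key=cv2.contourArea)
r=cv2.minAreaRect(c); bx=cv2.boxPoints(r)
for p in bx: print('glass corner',p,pt(f,*p,.039))
ctr=np.mean([pt(f,*p,.039) for p in bx],0); print('ctr',ctr)
w=[pt(f,*p,.039) for p in bx]; print([np.linalg.norm(w[i]-w[(i+1)%4]) for i in range(4)])
print([np.degrees(np.arctan2(*(w[(i+1)%4]-w[i])[[1,0]])) for i in range(4)])
E
```

```text
cr [320 123  33  32 844] 336.01971435546875 138.72010803222656 32.10152816772461 32.914791107177734 [ 0.6349 -0.119   0.047 ] depth z 0.04945112980541766 area/diam 32.15385684991696
cr [241 135  33  33 642] 257.1302795410156 151.33631896972656 32.287376403808594 32.50191116333008 [0.6097 0.0711 0.047 ] depth z 0.04867107342582555 area/diam 32.04477637352005
glass corner [222.  86.] [0.7796 0.1547 0.039 ]
glass corner [368.  86.] [ 0.7672 -0.2032  0.039 ]
glass corner [368. 180.] [ 0.5332 -0.1915  0.039 ]
glass corner [222. 180.] [0.5439 0.1572 0.039 ]
ctr [ 0.6559 -0.0207  0.039 ]
[np.float64(0.3581593355386642), np.float64(0.23428289998289387), np.float64(0.3488027727664346), np.float64(0.23570783835394885)]
[np.float64(-91.98041786273899), np.float64(177.12814305389497), np.float64(88.24692693914697), np.float64(-0.5912385415278998)]
```

View pics/top0a.png

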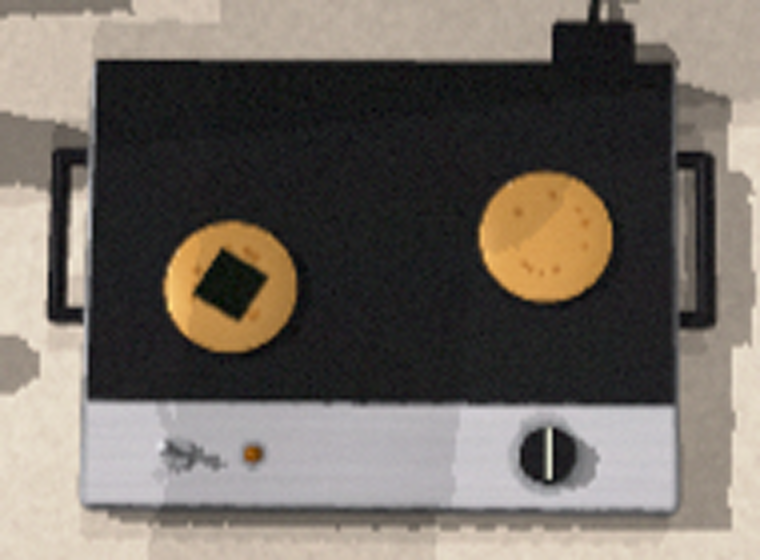

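View pics/top0b.png

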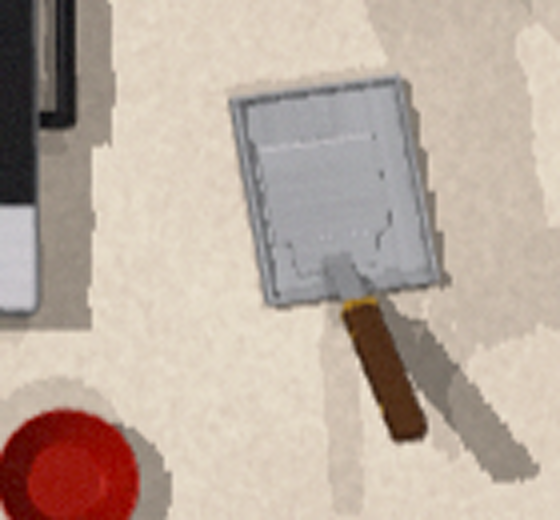

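```bash
python3 - <<'E'
from h import *
np.set_printoptions(precision=4,suppress=True)
f=load('top'); P=cloud(f)
A=lambda u,v:((u-1.5)/4+200,(v-1.5)/4+80)
B=lambda u,v:((u-1.5)/4+360,(v-1.5)/4+130)
print('glass'); w=[pt(f,*A(*p),.039) for p in [(97,62),(670,65),(677,403),(88,400)]]
for x in w: print(x)
print('body front', pt(f,*A(82,507),.036),pt(f,*A(676,510),.036), 'knob',pt(f,*A(548,455),.051))
def rect(w):
    c=np.mean(w,0); e=(w[0]+w[1]-w[2]-w[3])/2; g=(w[0]+w[3]-w[1]-w[2])/2
    print('ctr',c,'x-size',np.linalg.norm(e),np.degrees(np.arctan2(e[1],e[0])),'y-size',np.linalg.norm(g),np.degrees(np.arctan2(-g[0],g[1])))
rect(w)
w=[pt(f,*B(*p),.009) for p in [(231,99),(403,78),(441,283),(268,305)]]; rect(w)
bt=[pt(f,*B(*p),.005) for p in [(260,150),(378,135)]]; print('blade tip',bt,np.linalg.norm(bt[0]-bt[1]),np.mean(bt,0))
# handle
img=f['pixels']; hsv=cv2.cvtColor(img,cv2.COLOR_RGB2HSV)
m=((hsv[...,0]<20)&(hsv[...,1]>110)&(hsv[...,2]<140)).astype(np.uint8); m[:200]=0;m[245:]=0;m[:,:440]=0;m[:,475:]=0
ys,xs=np.where(m); print(len(xs),'handle px',xs.min(),xs.max(),ys.min(),ys.max())
H=P[m>0]; H=H[~np.isnan(H[:,0])]
c=H.mean(0); u,s,vt=np.linalg.svd(H-c); print('handle ctr',c,'dir',vt[0],'slope deg',np.degrees(np.arcsin(vt[0][2])),'yaw',np.degrees(np.arctan2(vt[0][1],vt[0][0])), 'ext',((H-c)@vt[0]).min(),((H-c)@vt[0]).max())
g=load('scene'); Pg=cloud(g); img=g['pixels']; hsv=cv2.cvtColor(img,cv2.COLOR_RGB2HSV)
m=((hsv[...,0]<20)&(hsv[...,1]>110)&(hsv[...,2]<140)).astype(np.uint8); m[:155]=0;m[205:]=0;m[:,:130]=0;m[:,165:]=0
H=Pg[m>0]; H=H[~np.isnan(H[:,0])]
c=H.mean(0); u,s,vt=np.linalg.svd(H-c); print('scene handle',len(H),c,vt[0],'slope',np.degrees(np.arcsin(vt[0][2])),'yaw',np.degrees(np.arctan2(vt[0][1],vt[0][0])),((H-c)@vt[0]).min(),((H-c)@vt[0]).max())
big=cv2.cvtColor(img,cv2.COLOR_RGB2BGR)
cv2.imwrite('pics/scene0a.png',cv2.resize(big[195:355,140:340],None,fx=4,fy=3.7,interpolation=cv2.INTER_CUBIC))
E
```

```text
glass
[0.756  0.1504 0.039 ]
[ 0.7421 -0.1998  0.039 ]
[ 0.5322 -0.1935  0.039 ]
[0.5448 0.1581 0.039 ]
body front [0.4805 0.1627 0.036 ] [ 0.4683 -0.1901  0.036 ] knob [ 0.5011 -0.1145  0.051 ]
ctr [ 0.6438 -0.0212  0.039 ] x-size 0.2106296750514266 -1.9061481896674162 y-size 0.35112350340362863 -2.1599360376736354
ctr [ 0.5402 -0.3793  0.009 ] x-size 0.12862862800210176 6.102252659145647 y-size 0.10564853274908431 5.48757195239252
blade tip [array([ 0.5677, -0.3363,  0.005 ]), array([ 0.5748, -0.4087,  0.005 ])] 0.07277742930041359 [ 0.5712 -0.3725  0.005 ]
310 handle px 445 465 204 239
handle ctr [ 0.4239 -0.3833  0.0649] dir [-0.8348 -0.0883  0.5434] slope deg 32.912012069977294 yaw -173.96202442194485 ext -0.05804034908345425 0.047830497629728665
scene handle 40 [ 0.4315 -0.3789  0.057 ] [ 0.8226  0.1619 -0.5451] slope -33.03297252446799 yaw 11.132789310267505 -0.05362665252998721 0.04333719435359523
```

View pics/scene0a.png

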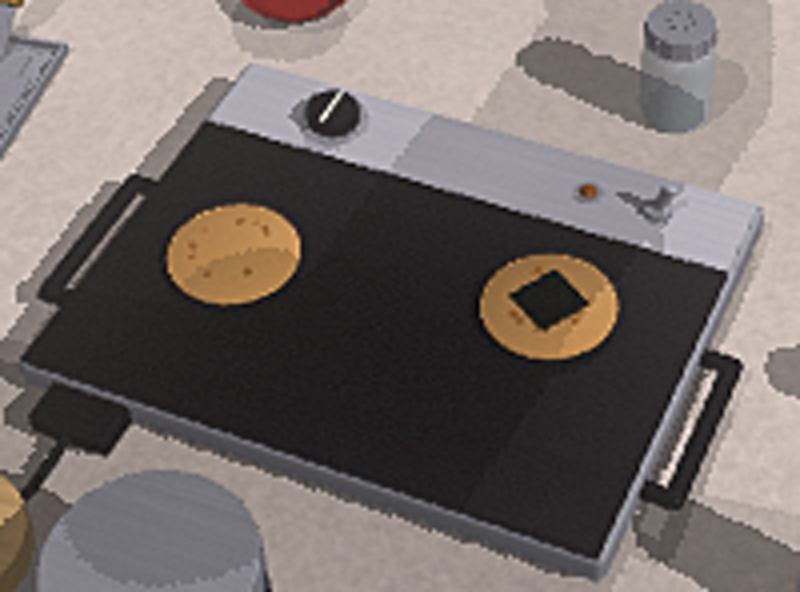

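Measured so far:
- **Plate:** yaw is about -2°, and the glass sizes agree with the given ones.
- **Turner:** it stands at about 6° yaw, with a handle slope of 33° as specified.

I'll write a move helper and go to the handle.

```bash
cat >> h.py <<'E'
from scipy.spatial.transform import Rotation as Rn
def cur():
    o=manip.observe(); q=o['ee_rot']; return np.array(o['tool_pos']),Rn.from_quat([q[1],q[2],q[3],q[0]]),o
def down(yaw,pitch=0):
    """tool pointing down, tool x along world yaw (deg); pitch>0 tips the held turner's tip up (deg)"""
    R=Rn.from_matrix(np.column_stack([[1,0,0],[0,-1,0],[0,0,-1.]]))
    return Rn.from_euler('z',yaw,degrees=True)*Rn.from_euler('y',-pitch,degrees=True)*R
def row(p,R,base=None):
    p0,R0=(base or cur()[:2])
    t=(R0.inv()*R).as_rotvec()/np.radians(60); s=R0.inv().apply(np.asarray(p)-p0)/0.25
    return np.concatenate([t,s])
def show(p,R,base=None): print(' '.join('%.3f'%x for x in row(p,R,base)))
E
python3 - <<'E'
from h import *
f=load('top')
print('dish',pt(f,377,250,.02),'shaker',pt(f,254,243,.08))
show([.428,-.384,.16],down(6)); show([.428,-.384,.0345],down(6))
E
```

```text
dish [ 0.36734075 -0.20706661  0.02      ] shaker [0.38714704 0.08048451 0.08      ]
-0.001 0.000 0.166 1.223 -0.150 0.283
-0.001 0.000 0.166 1.223 -0.150 0.785
```

Emit:
{"name": "move_arm", "arguments": {
  "plan": "0 0 0.166 1 -0.122 0.23 1; 0 0 0.166 1 -0.122 0.23 1; 0 0 0.166 1 -0.122 0.23 1; 0 0 0.166 1 -0.122 0.23 1; 0 0 0.166 1 -0.122 0.23 1; 0 0 0.166 1 -0.122 0.23 1; 0 0 0.166 1 -0.122 0.23 1"
}}

```text
t: 0.8
tool_pos: [0.3778, -0.4052, 0.1727]
ee_rot: [-0.001, 0.999, 0.054, -0.001]
wrist_force: [-0.9, -0.0, 0.2]
grip_width: 0.999
```

```bash
python3 - <<'E'
from h import *
np.set_printoptions(precision=4,suppress=True)
p,R,o=cur(); print(o['t'],p,R.as_matrix()[:,0],o['wrist_force'])
show([.428,-.384,.11],down(6)); show([.428,-.384,.0345],down(6))
E
```

```text
0.8 [ 0.3778 -0.4052  0.1727] [ 0.9941  0.1081 -0.001 ] [-0.895  -0.0056  0.1721]
-0.002 0.001 0.003 0.209 -0.062 0.251
-0.002 0.001 0.003 0.210 -0.062 0.553
```

Emit:
{"name": "move_arm", "arguments": {
  "plan": "0 0 0 0.21 -0.062 0.05 1; 0 0 0 0.21 -0.062 0.2 1; 0 0 0 0.21 -0.062 0.35 1; 0 0 0 0.21 -0.062 0.5 1; 0 0 0 0.21 -0.062 0.553 1; 0 0 0 0.21 -0.062 0.553 1"
}}

```text
t: 1.4
tool_pos: [0.4245, -0.3854, 0.0336]
ee_rot: [-0.001, 0.999, 0.052, -0.002]
wrist_force: [-0.1, -0.1, 0.2]
grip_width: 1.0
```

```bash
python3 - <<'E'
from h import *
np.set_printoptions(precision=4,suppress=True)
p,R,o=cur(); print(o['t'],p,o['wrist_force'])
f=grab('scene'); big=cv2.cvtColor(f['pixels'],cv2.COLOR_RGB2BGR)
cv2.imwrite('pics/g1.png',cv2.resize(big[110:260,80:230],None,fx=4,fy=4,interpolation=cv2.INTER_CUBIC))
f=grab('top'); big=cv2.cvtColor(f['pixels'],cv2.COLOR_RGB2BGR)
cv2.imwrite('pics/g2.png',cv2.resize(big[130:260,360:500],None,fx=4,fy=4,interpolation=cv2.INTER_CUBIC))
E
```

```text
1.4 [ 0.4245 -0.3854  0.0336] [-0.1051 -0.0751  0.2024]
```

View pics/g1.png

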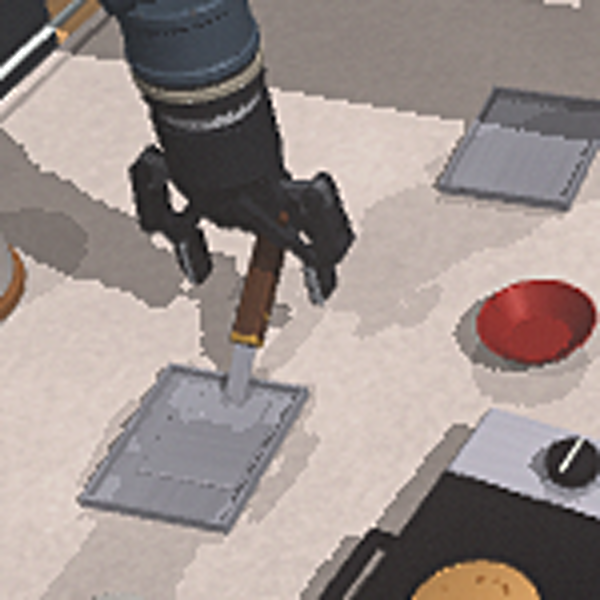

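View pics/g2.png

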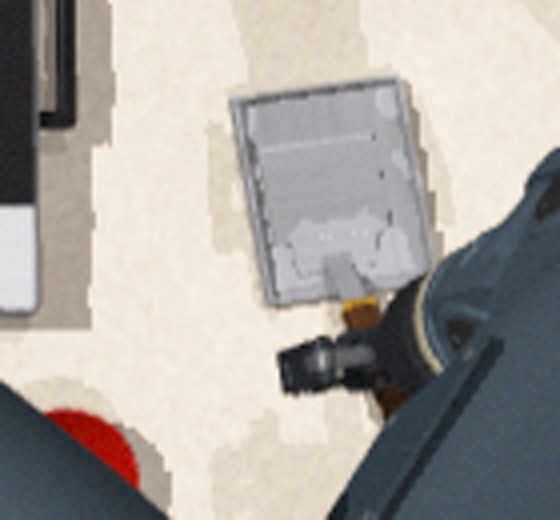

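The handle lies between the open fingers (about (265,270) in the enlarged view), so I close.

Emit:
{"name": "move_arm", "arguments": {
  "plan": "0 0 0 0.01 0 0 0; 0 0 0 0.01 0 0 0; 0 0 0 0.01 0 0 0; 0 0 0 0.01 0 0 0; 0 0 0 0.01 0 0 0; 0 0 0 0.01 0 0 0; 0 0 0 0.01 0 0 0; 0 0 0 0.01 0 0 0",
  "newtons": 80
}}

```text
t: 2.3
tool_pos: [0.4296, -0.3854, 0.0358]
ee_rot: [0.0, 0.999, 0.052, 0.0]
wrist_force: [-1.1, 1.0, 5.3]
grip_width: 0.216
```

Emit:
{"name": "move_arm", "arguments": {
  "plan": "0 0 0 0 0 -0.05 0; 0 0 0 0 0 -0.15 0; 0 0 0 0 0 -0.3 0; 0 0 0 0 0 -0.4 0; 0 0 0 0 0 -0.4 0; 0 0 0 0 0 -0.4 0"
}}

```text
t: 2.9
tool_pos: [0.4295, -0.3854, 0.1359]
ee_rot: [0.0, 0.999, 0.052, 0.0]
wrist_force: [-1.3, -0.5, -2.1]
grip_width: 0.218
```

```bash
python3 - <<'E'
from h import *
np.set_printoptions(precision=4,suppress=True)
p,R,o=cur(); print(o['t'],p,R.as_matrix()[:,0],o['wrist_force'],o['grip_width'])
f=grab('scene'); big=cv2.cvtColor(f['pixels'],cv2.COLOR_RGB2BGR)
cv2.imwrite('pics/g3.png',cv2.resize(big[80:260,60:240],None,fx=3.3,fy=3.3,interpolation=cv2.INTER_CUBIC))
f=grab('top'); big=cv2.cvtColor(f['pixels'],cv2.COLOR_RGB2BGR)
cv2.imwrite('pics/g4.png',cv2.resize(big[130:260,360:500],None,fx=4,fy=4,interpolation=cv2.INTER_CUBIC))
P=cloud(f)
for v in range(160,202,4): print(v,P[v,430:470:5,2])
E
```

```text
2.9 [ 0.4295 -0.3854  0.1359] [0.9945 0.1048 0.0004] [-1.3063 -0.4736 -2.0887] 0.21807514804643016
160 [0.0037 0.1013 0.1036 0.1049 0.1041 0.103  0.1032 0.1048]
164 [0.0059 0.0046 0.1018 0.1028 0.1018 0.1028 0.1052 0.1041]
168 [0.0027 0.0063 0.1033 0.1049 0.1012 0.1033    nan 0.1021]
172 [0.0051 0.0039 0.1001 0.103  0.1018 0.1045 0.1004 0.1026]
176 [0.005  0.0081 0.1041 0.103  0.1042 0.1014 0.1024 0.1046]
180 [0.008  0.0035 0.1033 0.1018 0.1017 0.1038 0.1035 0.1023]
184 [0.0063 0.0014 0.1032 0.1041 0.1052 0.1027 0.1028 0.1081]
188 [0.0023 0.0028 0.0035 0.1027 0.1035 0.1082 0.1022 0.1043]
192 [ 0.0012  0.0065  0.0011  0.0053 -0.0001  0.1106  0.1106  0.006 ]
196 [0.006  0.0021 0.0001 0.0008 0.0021 0.0068 0.1211 0.0059]
200 [ 0.0001  0.0074  0.0078 -0.0005  0.0047 -0.0012  0.1376  0.1357]
```

View pics/g3.png

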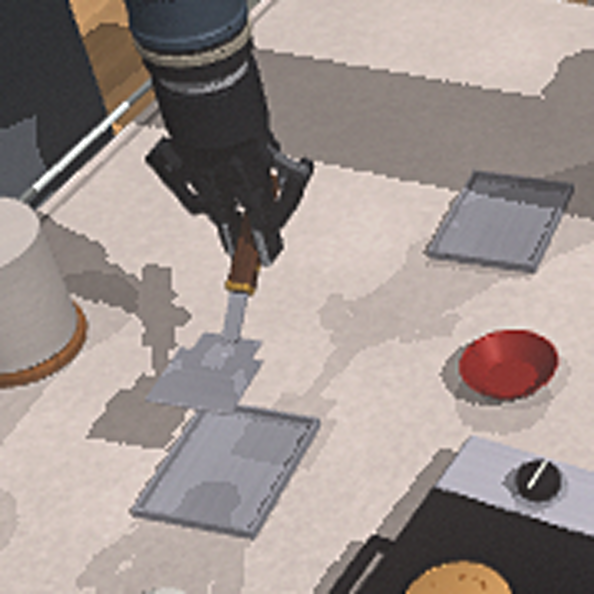

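View pics/g4.png

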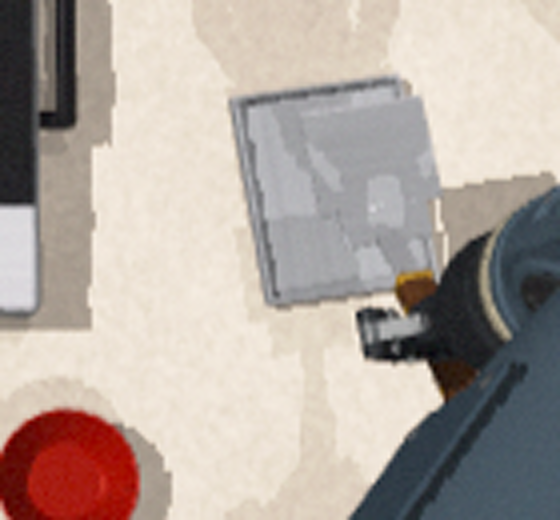

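```bash
python3 - <<'E'
from h import *
np.set_printoptions(precision=4,suppress=True)
f=load('top'); P=cloud(f)
B=lambda u,v:((u-1.5)/4+360,(v-1.5)/4+130)
t=[pt(f,*B(*p),.1035) for p in [(303,114),(421,97)]]; print(t,np.linalg.norm(t[0]-t[1]),np.mean(t,0))
m=np.abs(P[...,2]-.103)<.006; m[:152]=0;m[190:]=0;m[:,:432]=0;m[:,470:]=0
Q=P[m]; A=np.c_[Q[:,:2]-[.53,-.375],np.ones(len(Q))]; c,*_=np.linalg.lstsq(A,Q[:,2],rcond=None)
print(len(Q),'slopes deg',np.degrees(c[:2]),'z at mid',c[2], Q.min(0),Q.max(0))
p,R,o=cur(); print('tip in tool',R.inv().apply(np.mean(t,0)-[0,0,.002]-p))
E
```

```text
[array([ 0.5665, -0.3369,  0.1035]), array([ 0.5742, -0.4041,  0.1035])] 0.06765255584439964 [ 0.5703 -0.3705  0.1035]
983 slopes deg [-0.5294 -0.0897] z at mid 0.10345985470463054 [ 0.493  -0.4104  0.0971] [ 0.5749 -0.3358  0.1089]
tip in tool [0.1423 0.0006 0.0327]
```

```bash
cat >> h.py <<'E'
TIP=np.array([0.142,0,0.0325])
C=np.array([.6349,-.119]); 
def tcp(tip,yaw,pitch): 
    R=down(yaw,pitch); return np.asarray(tip)-R.apply(TIP),R
def dv(yaw): return np.array([np.cos(np.radians(yaw)),np.sin(np.radians(yaw))])
def tip():
    p,R,o=cur(); return p+R.apply(TIP)
E
python3 - <<'E'
from h import *
np.set_printoptions(precision=4,suppress=True)
for z in(.085,.060): 
    t=np.r_[C-.052*dv(58),z]; p,R=tcp(t,58,-4); print(p,(R.as_matrix()@[1,0,0])); show(p,R)
E
```

```text
[ 0.5335 -0.2813  0.1273] [ 0.5286  0.846  -0.0698]
-0.032 -0.061 -0.866 0.460 -0.368 0.028
[ 0.5335 -0.2813  0.1023] [ 0.5286  0.846  -0.0698]
-0.032 -0.061 -0.866 0.460 -0.368 0.128
```

Emit:
{"name": "move_arm", "arguments": {
  "plan": "-0.032 -0.061 -0.866 0.46 -0.368 0.028 0; -0.032 -0.061 -0.866 0.46 -0.368 0.028 0; -0.032 -0.061 -0.866 0.46 -0.368 0.028 0; -0.032 -0.061 -0.866 0.46 -0.368 0.028 0; -0.032 -0.061 -0.866 0.46 -0.368 0.028 0; -0.032 -0.061 -0.866 0.46 -0.368 0.028 0; -0.032 -0.061 -0.866 0.46 -0.368 0.028 0; -0.032 -0.061 -0.866 0.46 -0.368 0.028 0"
}}

```text
t: 3.8
tool_pos: [0.5338, -0.2815, 0.1275]
ee_rot: [0.017, 0.875, 0.483, -0.03]
wrist_force: [0.3, 0.5, -1.8]
grip_width: 0.219
```

```bash
python3 - <<'E'
from h import *
np.set_printoptions(precision=4,suppress=True)
p,R,o=cur(); print(o['t'],p,R.as_matrix()[:,0],'tip',tip(),o['wrist_force'],o['ft_torque'])
for z in(.060,.047): 
    t=np.r_[C-.052*dv(58),z]; p,R=tcp(t,58,-4); show(p,R)
E
```

```text
3.8 [ 0.5338 -0.2815  0.1275] [ 0.5318  0.844  -0.0695] tip [ 0.6081 -0.1636  0.0852] [ 0.2638  0.475  -1.8429] [-0.0033 -0.017   0.0073]
0.000 -0.000 -0.004 0.007 -0.001 0.101
0.000 -0.000 -0.004 0.011 -0.001 0.152
```

Emit:
{"name": "move_arm", "arguments": {
  "plan": "0 0 0 0.003 0 0.05 0; 0 0 0 0.007 0 0.1 0; 0 0 0 0.011 0 0.152 0; 0 0 0 0.011 0 0.152 0; 0 0 0 0.011 0 0.152 0"
}}

```text
t: 4.3
tool_pos: [0.5339, -0.2817, 0.0897]
ee_rot: [0.017, 0.874, 0.484, -0.03]
wrist_force: [0.2, 0.7, -1.5]
grip_width: 0.217
```

```bash
python3 - <<'E'
from h import *
np.set_printoptions(precision=4,suppress=True)
p,R,o=cur(); print(o['t'],p,'tip',tip(),o['wrist_force'],o['ft_torque'])
f=grab('scene'); big=cv2.cvtColor(f['pixels'],cv2.COLOR_RGB2BGR)
cv2.imwrite('pics/g5.png',cv2.resize(big[195:335,130:310],None,fx=4.2,fy=4.2,interpolation=cv2.INTER_CUBIC))
f=grab('top'); big=cv2.cvtColor(f['pixels'],cv2.COLOR_RGB2BGR)
cv2.imwrite('pics/g6.png',cv2.resize(big[80:220,220:410],None,fx=4,fy=4,interpolation=cv2.INTER_CUBIC))
E
```

```text
4.3 [ 0.5339 -0.2817  0.0897] tip [ 0.6079 -0.1635  0.0474] [ 0.1975  0.6855 -1.5083] [0.0132 0.0081 0.013 ]
```

View pics/g5.png

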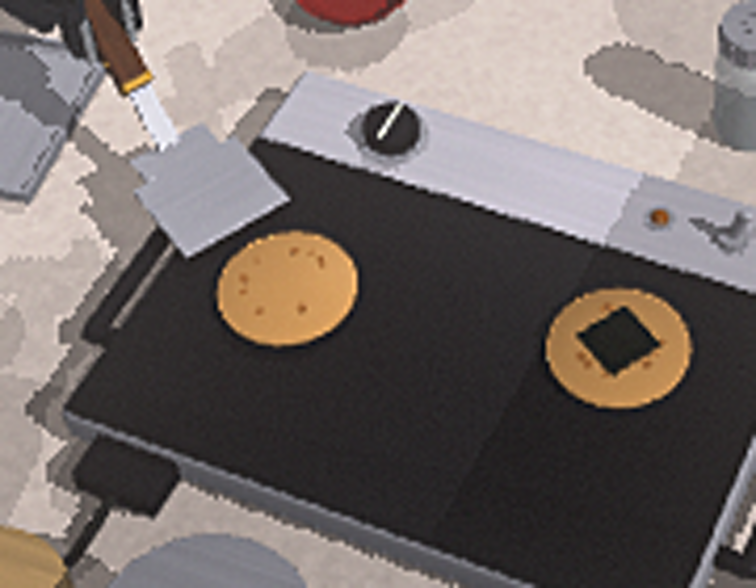

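View pics/g6.png

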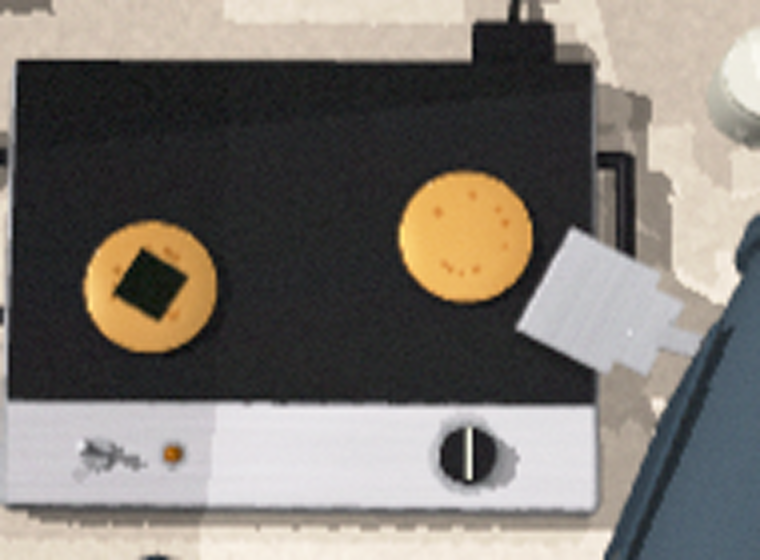

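Emit:
{"name": "move_arm", "arguments": {
  "plan": "0 0 0 0 -0.014 0.008 0; 0 0 0 0.001 -0.014 0.016 0; 0 0 0 0.002 -0.014 0.024 0; 0 0 0 0.002 -0.014 0.024 0"
}}

```text
t: 4.8
tool_pos: [0.5313, -0.2798, 0.0842]
ee_rot: [0.018, 0.874, 0.485, -0.03]
wrist_force: [0.5, -0.0, -1.6]
grip_width: 0.215
```

Emit:
{"name": "move_arm", "arguments": {
  "plan": "0 0 0 0 0 0.004 0; 0 0 0 0 0 0.004 0"
}}

```text
t: 5.0
tool_pos: [0.5314, -0.2799, 0.0833]
ee_rot: [0.018, 0.874, 0.484, -0.03]
wrist_force: [-0.5, 1.0, -1.5]
grip_width: 0.221
```

Emit:
{"name": "move_arm", "arguments": {
  "plan": "0 0 0 0 0 0.004 0; 0 0 0 0 0 0.004 0"
}}

```text
t: 5.2
tool_pos: [0.5314, -0.2801, 0.0824]
ee_rot: [0.018, 0.874, 0.484, -0.03]
wrist_force: [0.1, -0.0, -1.4]
grip_width: 0.218
```

Emit:
{"name": "move_arm", "arguments": {
  "plan": "0 0 0 0 0 0.004 0; 0 0 0 0 0 0.004 0"
}}

```text
t: 5.4
tool_pos: [0.5314, -0.2803, 0.0816]
ee_rot: [0.018, 0.874, 0.484, -0.03]
wrist_force: [0.2, -1.5, 1.0]
grip_width: 0.218
```

Emit:
{"name": "move_arm", "arguments": {
  "plan": "0 0 0 0 0 0.003 0; 0 0 0 0 0 0.003 0"
}}

```text
t: 5.6
tool_pos: [0.5314, -0.2804, 0.081]
ee_rot: [0.018, 0.874, 0.484, -0.03]
wrist_force: [-0.9, -2.3, 3.6]
grip_width: 0.217
```

Emit:
{"name": "move_arm", "arguments": {
  "plan": "0 0 0 0 0 0.003 0; 0 0 0 0 0 0.003 0"
}}

```text
t: 5.8
tool_pos: [0.5314, -0.2805, 0.0802]
ee_rot: [0.018, 0.874, 0.484, -0.03]
wrist_force: [-1.6, -5.0, 5.2]
grip_width: 0.221
```

Emit:
{"name": "move_arm", "arguments": {
  "plan": "0 0 0 0 0 -0.004 0; 0 0 0 0.03 0 -0.006 0; 0 0 0 0.06 0 -0.008 0; 0 0 0 0.085 0 -0.010 0; 0 0 0 0.112 0 -0.012 0; 0 0 0 0.112 0 -0.012 0"
}}

```text
t: 6.4
tool_pos: [0.5469, -0.2549, 0.0808]
ee_rot: [0.017, 0.874, 0.485, -0.029]
wrist_force: [0.5, 1.7, 1.5]
grip_width: 0.218
```

```bash
cat > look.py <<'E'
import sys
from h import *
np.set_printoptions(precision=4,suppress=True)
a=sys.argv[1]
p,R,o=cur(); print(o['t'],p,R.as_matrix()[:,0],'tip',tip(),o['wrist_force'])
f=grab('scene'); big=cv2.cvtColor(f['pixels'],cv2.COLOR_RGB2BGR)
A=cv2.resize(big[195:335,130:310],None,fx=3.2,fy=3.2,interpolation=cv2.INTER_CUBIC)
f=grab('top'); big=cv2.cvtColor(f['pixels'],cv2.COLOR_RGB2BGR)
B=cv2.resize(big[80:220,220:410],None,fx=3,fy=3,interpolation=cv2.INTER_CUBIC)
cv2.imwrite(f'pics/{a}s.png',A); cv2.imwrite(f'pics/{a}t.png',B)
img=f['pixels'];hsv=cv2.cvtColor(img,cv2.COLOR_RGB2HSV); P=cloud(f)
cr=((hsv[...,0]>8)&(hsv[...,0]<25)&(hsv[...,1]>110)&(hsv[...,2]>100)); cr[:94]=0;cr[182:]=0;cr[:,:222]=0;cr[:,370:]=0
n,l,s,c=cv2.connectedComponentsWithStats(cr.astype(np.uint8))
for i in range(1,n):
    if s[i,4]>150:
        ys,xs=np.where(l==i); h=cv2.convexHull(np.stack([xs,ys],1).astype(np.float32)); (cx,cy),(aa,b),an=cv2.fitEllipse(h); M=cv2.moments(h)
        w=pt(f,M['m10']/M['m00'],M['m01']/M['m00'],.047); 
        gc=np.array([.6438,-.0212]); r=w[:2]-gc; y=np.radians(-2); pl=np.array([r[0]*np.cos(y)+r[1]*np.sin(y)+.031,-r[0]*np.sin(y)+r[1]*np.cos(y)])
        Q=P[l==i]; Q=Q[~np.isnan(Q[:,0])]; A2=np.c_[Q[:,:2]-Q[:,:2].mean(0),np.ones(len(Q))]; cc=np.linalg.lstsq(A2,Q[:,2],rcond=None)[0]
        print('cr world',w,'plate',pl,'axes',aa,b,'slope deg',np.degrees(np.arctan(cc[:2])),'z',cc[2])
E
python3 look.py i1
```

```text
6.4 [ 0.5469 -0.2549  0.0808] [ 0.5276  0.8467 -0.0684] tip [ 0.6207 -0.1366  0.0387] [0.5068 1.6874 1.4597]
cr world [ 0.6392 -0.1112  0.047 ] plate [ 0.0295 -0.0901] axes 32.60612106323242 33.19055938720703 slope deg [-1.7664 -1.0276] z 0.0491636947502293
cr world [0.6099 0.071  0.047 ] plate [-0.0061  0.091 ] axes 32.46825408935547 33.40009689331055 slope deg [-2.0534 -1.0189] z 0.04812197179564103
```

View pics/i1s.png

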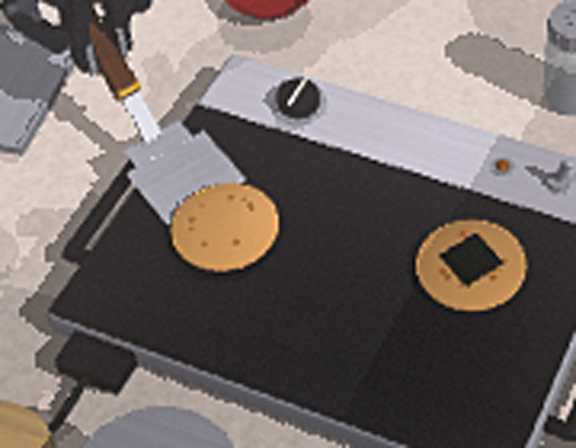

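View pics/i1t.png

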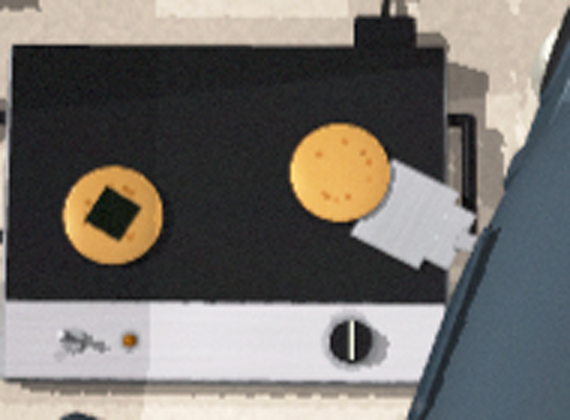

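The blade slid about 9 mm under the rim and pushed the cracker about 9 mm along (top view: cracker at (340,172), blade tip under its lower right rim). Next I lift a little to see whether it tips.

Emit:
{"name": "move_arm", "arguments": {
  "plan": "0 0 0 0.001 0 -0.016 0; 0 0 0 0.003 0 -0.032 0; 0 0 0 0.006 0 -0.048 0; 0 0 0 0.006 0 -0.048 0"
}}

```text
t: 6.9
tool_pos: [0.5476, -0.2545, 0.0935]
ee_rot: [0.018, 0.874, 0.484, -0.03]
wrist_force: [0.2, -0.2, -1.9]
grip_width: 0.215
```

```bash
python3 look.py i2
```

```text
6.9 [ 0.5476 -0.2545  0.0935] [ 0.5289  0.8458 -0.0696] tip [ 0.6216 -0.1364  0.0512] [ 0.1906 -0.1802 -1.9056]
cr world [ 0.6416 -0.1106  0.047 ] plate [ 0.0319 -0.0894] axes 31.846521377563477 33.71384811401367 slope deg [-6.8586 -8.6365] z 0.053420830972073584
cr world [0.6099 0.071  0.047 ] plate [-0.0061  0.091 ] axes 32.45192337036133 33.39687728881836 slope deg [-1.0191 -0.9128] z 0.04841670783946708
```

View pics/i2s.png

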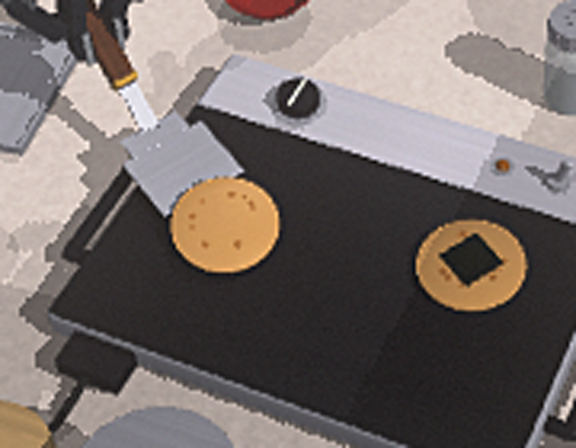

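View pics/i2t.png

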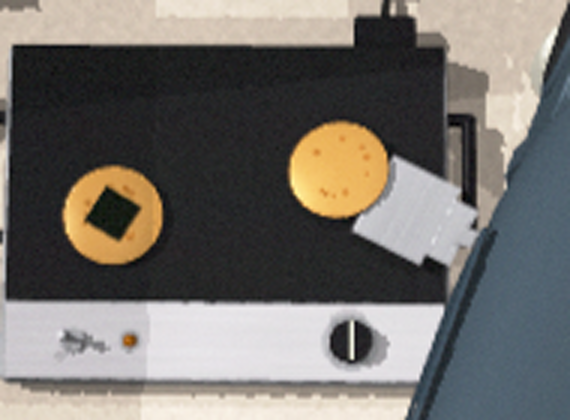

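The cracker is tipped about 11° and rests stably on the tip. Now I lead the tip along the arc about the cracker's far rim until it goes past upright.

Emit:
{"name": "move_arm", "arguments": {
  "plan": "0 0 0 0.01 0 -0.036 0; 0 0 0 0.039 0 -0.107 0; 0 0 0 0.088 0 -0.167 0; 0 0 0 0.152 0 -0.214 0; 0 0 0 0.225 0 -0.244 0; 0 0 0 0.303 0 -0.255 0; 0 0 0 0.382 0 -0.247 0; 0 0 0 0.382 0 -0.247 0"
}}

```text
t: 7.8
tool_pos: [0.6012, -0.1672, 0.1469]
ee_rot: [0.017, 0.874, 0.486, -0.03]
wrist_force: [0.5, -0.5, -1.7]
grip_width: 0.218
```

```bash
python3 look.py i3
```

```text
7.8 [ 0.6012 -0.1672  0.1469] [ 0.5266  0.8473 -0.0691] tip [ 0.6748 -0.0489  0.1047] [ 0.5154 -0.5348 -1.7491]
cr world [ 0.6831 -0.0297  0.047 ] plate [ 0.0706 -0.0071] axes 32.309791564941406 32.5733528137207 slope deg [-1.4747 -1.3716] z 0.048369547023531835
cr world [0.6099 0.071  0.047 ] plate [-0.0061  0.0909] axes 32.5660285949707 33.3365478515625 slope deg [-1.2774 -0.5502] z 0.04845643672668605
```

View pics/i3s.png

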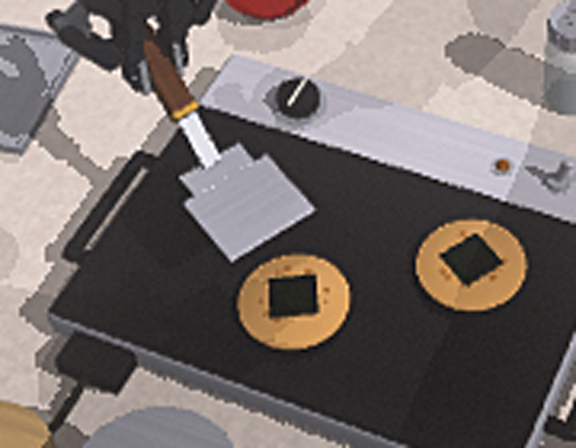

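View pics/i3t.png

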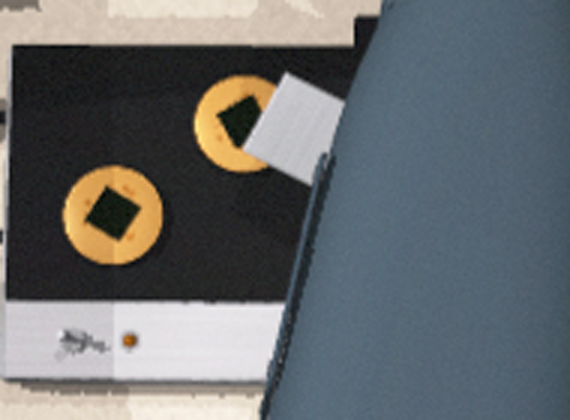

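The cracker is flipped: it lies flat with the nori up (scene view at (293,300)), at plate position about (0.071, -0.007). The other cracker has not moved. I return the turner now.

```bash
python3 - <<'E'
from h import *
a=[.434,-.385,.15]
show(a,down(6)); 
p=np.array(a); R=down(6)
E
```

```text
0.031 0.062 0.868 -1.083 -0.107 0.064
```

Emit:
{"name": "move_arm", "arguments": {
  "plan": "0 0 0 -0.1 -0.01 -0.02 0; 0.031 0.062 0.868 -1 -0.1 0.04 0; 0.031 0.062 0.868 -1 -0.1 0.04 0; 0.031 0.062 0.868 -1 -0.1 0.04 0; 0.031 0.062 0.868 -1 -0.1 0.04 0; 0.031 0.062 0.868 -1 -0.1 0.04 0; 0.031 0.062 0.868 -1 -0.1 0.04 0; 0.031 0.062 0.868 -1 -0.1 0.04 0"
}}

```text
t: 8.7
tool_pos: [0.4448, -0.3699, 0.155]
ee_rot: [0.0, 0.999, 0.049, 0.001]
wrist_force: [-0.5, 0.5, -1.0]
grip_width: 0.218
```

```bash
python3 - <<'E'
from h import *
np.set_printoptions(precision=4,suppress=True)
p,R,o=cur(); print(o['t'],p,R.as_matrix()[:,0])
show([.434,-.385,.136],down(6))
E
```

```text
8.7 [ 0.4448 -0.3699  0.155 ] [0.9953 0.0969 0.0011]
0.000 -0.001 -0.007 -0.049 0.056 0.076
```

Emit:
{"name": "move_arm", "arguments": {
  "plan": "0 0 -0.007 -0.049 0.056 0.076 0; 0 0 -0.007 -0.049 0.056 0.076 0; 0 0 -0.007 -0.049 0.056 0.076 0; 0 0 -0.007 -0.049 0.056 0.076 0"
}}

```text
t: 9.1
tool_pos: [0.4362, -0.3833, 0.1366]
ee_rot: [0.0, 0.998, 0.056, 0.001]
wrist_force: [0.6, -0.2, -0.3]
grip_width: 0.22
```

```bash
python3 - <<'E'
from h import *
np.set_printoptions(precision=4,suppress=True)
p,R,o=cur(); print(o['t'],p,R.as_matrix()[:,0])
f=grab('top'); P=cloud(f); big=cv2.cvtColor(f['pixels'],cv2.COLOR_RGB2BGR)
cv2.imwrite('pics/g7.png',cv2.resize(big[130:260,360:500],None,fx=4,fy=4,interpolation=cv2.INTER_CUBIC))
m=np.abs(P[...,2]-.103)<.008; m[:145]=0;m[190:]=0;m[:,:425]=0;m[:,475:]=0
Q=P[m]; A=np.c_[Q[:,:2]-[.53,-.375],np.ones(len(Q))]; c,*_=np.linalg.lstsq(A,Q[:,2],rcond=None)
print(len(Q),'slopes deg',np.degrees(c[:2]),'z at mid',c[2], Q.min(0),Q.max(0))
E
```

```text
9.1 [ 0.4362 -0.3833  0.1366] [0.9937 0.1121 0.0017]
1015 slopes deg [-0.2571 -0.299 ] z at mid 0.10540490545371263 [ 0.493  -0.409   0.0977] [ 0.5819 -0.3332  0.111 ]
```

View pics/g7.png

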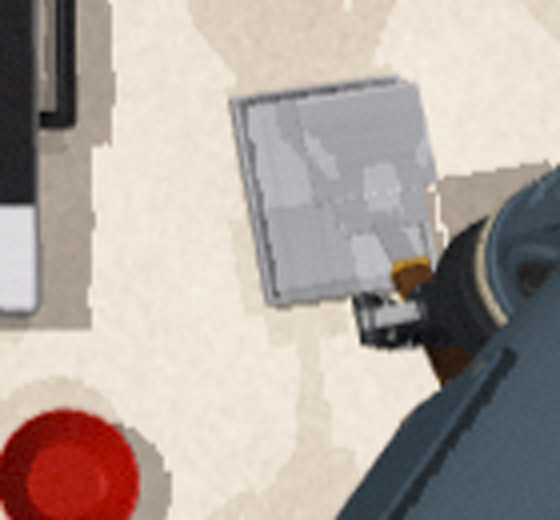

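Emit:
{"name": "move_arm", "arguments": {
  "plan": "0 0 0.008 -0.008 0.012 0.1 0; 0 0 0.008 -0.008 0.012 0.2 0; 0 0 0.008 -0.008 0.012 0.3 0; 0 0 0.008 -0.008 0.012 0.36 0; 0 0 0.008 -0.008 0.012 0.385 0; 0 0 0.008 -0.008 0.012 0.398 0; 0 0 0.008 -0.008 0.012 0.398 0"
}}

```text
t: 9.85
tool_pos: [0.4346, -0.3871, 0.0371]
ee_rot: [0.0, 0.999, 0.051, 0.001]
wrist_force: [0.4, -0.2, -1.9]
grip_width: 0.217
```

```bash
python3 - <<'E'
from h import *
np.set_printoptions(precision=4,suppress=True)
p,R,o=cur(); print(o['t'],p,R.as_matrix()[:,0],o['wrist_force'])
f=grab('scene'); big=cv2.cvtColor(f['pixels'],cv2.COLOR_RGB2BGR)
cv2.imwrite('pics/g8.png',cv2.resize(big[110:260,80:230],None,fx=4,fy=4,interpolation=cv2.INTER_CUBIC))
E
```

```text
9.85 [ 0.4346 -0.3871  0.0371] [0.9948 0.1023 0.0019] [ 0.3908 -0.2413 -1.8525]
```

View pics/g8.png

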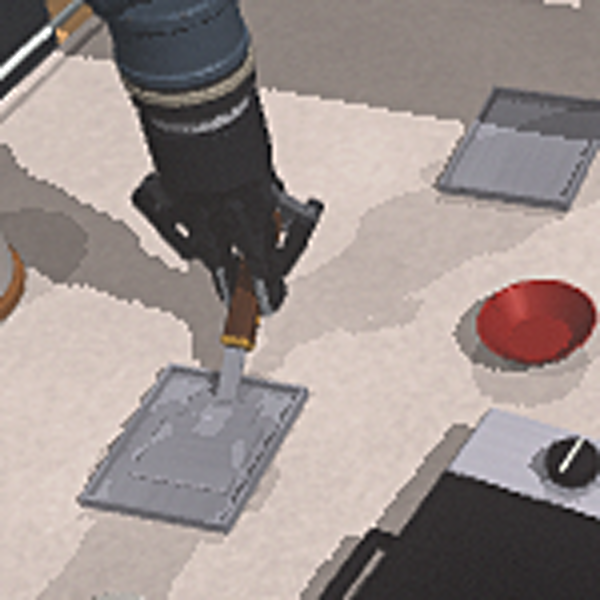

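Emit:
{"name": "move_arm", "arguments": {
  "plan": "0 0 0 0 0 0.004 0; 0 0 0 0 0 0.004 0"
}}

```text
t: 10.1
tool_pos: [0.4346, -0.3874, 0.0363]
ee_rot: [0.001, 0.999, 0.051, 0.001]
wrist_force: [0.7, -1.0, -0.5]
grip_width: 0.223
```

Emit:
{"name": "move_arm", "arguments": {
  "plan": "0 0 0 0 0 0.004 0; 0 0 0 0 0 0.004 0"
}}

```text
t: 10.3
tool_pos: [0.4342, -0.3876, 0.0357]
ee_rot: [0.001, 0.999, 0.051, 0.001]
wrist_force: [-3.1, -1.4, 8.1]
grip_width: 0.218
```

Emit:
{"name": "move_arm", "arguments": {
  "plan": "0 0 0 0 0 -0.002 0; 0 0 0 0 0 -0.002 0.3; 0 0 0 0 0 -0.002 0.45; 0 0 0 0 0 -0.002 0.6; 0 0 0 0 0 -0.002 0.8; 0 0 0 0 0 -0.002 1; 0 0 0 0 0 -0.002 1; 0 0 0 0 0 -0.002 1",
  "newtons": 40
}}

```text
t: 11.1
tool_pos: [0.4341, -0.387, 0.0351]
ee_rot: [0.0, 0.999, 0.051, 0.001]
wrist_force: [0.0, -0.1, 1.1]
grip_width: 1.004
```

Emit:
{"name": "move_arm", "arguments": {
  "plan": "0 0 0 0 0 -0.05 1; 0 0 0 0 0 -0.15 1; 0 0 0 0 0 -0.3 1; 0 0 0 0 0 -0.48 1; 0 0 0 0 0 -0.6 1; 0 0 0 0 0 -0.6 0.5; 0 0 0 0 0 -0.6 0"
}}

```text
t: 11.8
tool_pos: [0.4342, -0.3873, 0.1865]
ee_rot: [0.001, 0.999, 0.051, 0.002]
wrist_force: [0.2, -0.1, -1.1]
grip_width: 0.689
```

```bash
python3 - <<'E'
from h import *
np.set_printoptions(precision=4,suppress=True)
p,R,o=cur(); print(o['t'],p,R.as_matrix()[:,0],o['wrist_force'])
f=grab('scene'); big=cv2.cvtColor(f['pixels'],cv2.COLOR_RGB2BGR)
cv2.imwrite('pics/g9.png',cv2.resize(big[80:260,60:240],None,fx=3.3,fy=3.3,interpolation=cv2.INTER_CUBIC))
g=load('scene')
f0=f
# toggle
gc=np.array([.6438,-.0212]); y=np.radians(-2); Rp=np.array([[np.cos(y),-np.sin(y)],[np.sin(y),np.cos(y)]])
po=gc-Rp@[.031,0]; 
for d in (.3,-.3):
    t=po+Rp@[-.108,.12+.025*np.sin(d)]; z=.042+.025*np.cos(d); print('toggle tip',t,z,'scene px',proj(f,[*t,z]))
print('pivot',po+Rp@[-.108,.12],proj(f,[*(po+Rp@[-.108,.12]),.042]))
cv2.imwrite('pics/tog.png',cv2.resize(big[225:275,270:350],None,fx=8,fy=8,interpolation=cv2.INTER_CUBIC))
E
```

```text
11.8 [ 0.4342 -0.3873  0.1865] [0.9948 0.1016 0.0029] [ 0.2143 -0.0848 -1.0621]
toggle tip [0.5093 0.111 ] 0.06588341222814015 scene px [305.797  244.3069]
toggle tip [0.5088 0.0962] 0.06588341222814015 scene px [299.9628 242.5553]
pivot [0.5091 0.1036] [302.5077 249.7923]
```

View pics/g9.png

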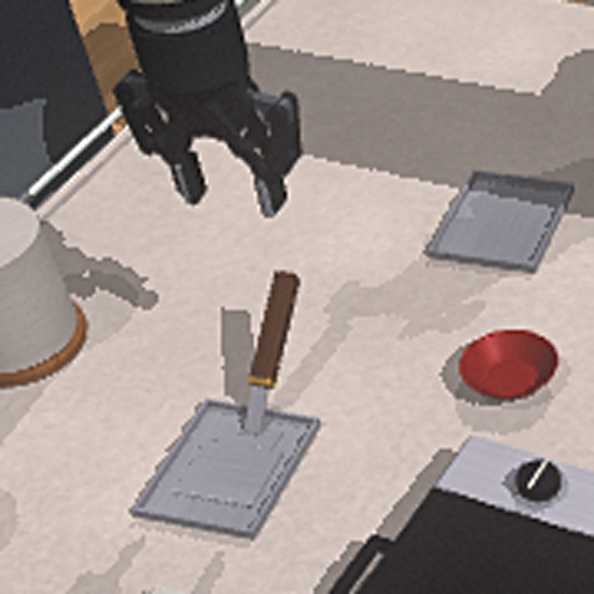

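View pics/tog.png

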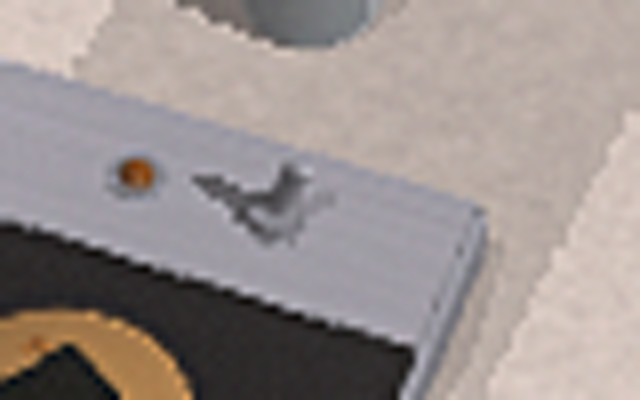

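The turner lies in its tray with the blade flat (blade outline at (215,460)), and the toggle tip is where expected. Next is the toggle, with shut fingers.

```bash
python3 - <<'E'
from h import *
show([.46,-.14,.187],down(-2)); show([.507,.162,.187],down(-2),(np.array([.46,-.14,.187]),down(-2)))
E
```

```text
0.000 -0.001 0.131 0.205 -0.972 -0.007
0.000 0.000 0.000 0.146 -1.214 0.000
```

Emit:
{"name": "move_arm", "arguments": {
  "plan": "0 0 0.131 0.205 -0.972 0 0; 0 0 0.131 0.205 -0.972 0 0; 0 0 0.131 0.205 -0.972 0 0; 0 0 0.131 0.205 -0.972 0 0; 0 0 0.131 0.205 -0.972 0 0; 0 0 0.131 0.205 -0.972 0 0"
}}

```text
t: 12.45
tool_pos: [0.4593, -0.135, 0.1841]
ee_rot: [-0.001, 1.0, -0.015, -0.001]
wrist_force: [0.0, -0.3, -0.1]
grip_width: -0.002
```

Emit:
{"name": "move_arm", "arguments": {
  "plan": "0 0 0 0.12 -1 0 0; 0 0 0 0.12 -1 0 0; 0 0 0 0.12 -1 0 0; 0 0 0 0.12 -1 0 0; 0 0 0 0.12 -1 0 0; 0 0 0 0.12 -1 0 0; 0 0 0 0.12 -1 0 0"
}}

```text
t: 13.15
tool_pos: [0.5005, 0.0265, 0.1847]
ee_rot: [-0.019, 1.0, 0.015, -0.001]
wrist_force: [-0.4, -0.2, 0.4]
grip_width: 0.002
```

```bash
python3 - <<'E'
from h import *
np.set_printoptions(precision=4,suppress=True)
p,R,o=cur(); print(o['t'],p,R.as_matrix()[:,0],o['wrist_force'],o['grip_width'])
show([.509,.162,.187],down(-2)); show([.509,.162,.053],down(-2))
E
```

```text
13.15 [0.5005 0.0265 0.1847] [ 0.9995  0.0305 -0.0006] [-0.4046 -0.1991  0.4307] 0.002234928583500401
-0.036 0.002 0.062 0.050 -0.541 0.011
-0.036 0.002 0.062 0.051 -0.520 0.547
```

Emit:
{"name": "move_arm", "arguments": {
  "plan": "-0.036 0.002 0.062 0.05 -0.54 0.011 0; -0.036 0.002 0.062 0.05 -0.54 0.011 0; -0.036 0.002 0.062 0.05 -0.54 0.011 0; -0.036 0.002 0.062 0.05 -0.54 0.011 0; -0.036 0.002 0.062 0.05 -0.54 0.011 0; -0.036 0.002 0.062 0.05 -0.54 0.011 0; -0.036 0.002 0.062 0.05 -0.54 0.011 0"
}}

```text
t: 13.85
tool_pos: [0.5128, 0.0324, 0.1876]
ee_rot: [-0.021, 1.0, 0.02, -0.001]
wrist_force: [-0.1, -0.0, -1.1]
grip_width: 0.0
```

```bash
python3 - <<'E'
from h import *
np.set_printoptions(precision=4,suppress=True)
p,R,o=cur(); print(o['t'],p,R.as_matrix()[:,0],R.as_matrix()[:,2],o['q'])
show([.509,.162,.187],down(-2)); show([.509,.162,.053],down(-2))
E
```

```text
13.85 [0.5128 0.0324 0.1876] [ 0.9992  0.0394 -0.0005] [-0.0021  0.0413 -0.9991] [ 0.0384  0.2381 -0.1278  1.2053  0.0413  3.1406]
-0.039 0.002 0.071 0.005 -0.518 0.024
-0.039 0.002 0.071 0.005 -0.496 0.559
```

The last joint is at its limit in this orientation. I'll use a tool yaw near 88° instead (q6 about 110°).

```bash
python3 - <<'E'
from h import *
show([.509,.155,.187],down(50)); show([.509,.155,.187],down(88),(np.array([.509,.155,.187]),down(50)))
show([.509,.155,.053],down(88),(np.array([.509,.155,.187]),down(88)))
E
```

```text
-0.037 -0.016 -0.796 0.004 -0.490 0.023
0.000 0.000 -0.633 0.000 0.000 0.000
0.000 0.000 0.000 0.000 0.000 0.536
```

Emit:
{"name": "move_arm", "arguments": {
  "plan": "-0.037 -0.016 -0.796 0.004 -0.49 0.023 0; -0.037 -0.016 -0.796 0.004 -0.49 0.023 0; -0.037 -0.016 -0.796 0.004 -0.49 0.023 0; -0.037 -0.016 -0.796 0.004 -0.49 0.023 0; -0.037 -0.016 -0.796 0.004 -0.49 0.023 0; -0.037 -0.016 -0.796 0.004 -0.49 0.023 0; -0.037 -0.016 -0.796 0.004 -0.49 0.023 0; -0.037 -0.016 -0.796 0.004 -0.49 0.023 0"
}}

```text
t: 14.65
tool_pos: [0.509, 0.155, 0.1869]
ee_rot: [-0.0, 0.907, 0.422, 0.0]
wrist_force: [0.1, -0.5, 0.4]
grip_width: -0.002
```

Emit:
{"name": "move_arm", "arguments": {
  "plan": "0 0 -0.633 0 0 0 0; 0 0 -0.633 0 0 0 0; 0 0 -0.633 0 0 0 0; 0 0 -0.633 0 0 0 0; 0 0 -0.633 0 0 0 0; 0 0 -0.633 0 0 0 0"
}}

```text
t: 15.25
tool_pos: [0.5091, 0.1548, 0.1869]
ee_rot: [-0.0, 0.72, 0.694, 0.0]
wrist_force: [-0.5, -0.3, 0.7]
grip_width: 0.0
```

```bash
python3 - <<'E'
from h import *
np.set_printoptions(precision=4,suppress=True)
p,R,o=cur(); print(o['t'],p,R.as_matrix()[:,0],R.as_matrix()[:,2],o['q'],o['wrist_force'])
show([.509,.155,.09],down(88)); show([.509,.155,.053],down(88))
E
```

```text
15.25 [0.5091 0.1548 0.1869] [0.0364 0.9993 0.0004] [-0.0001  0.0004 -1.    ] [ 0.295   0.2687 -0.0869  1.2152  0.0004  1.9022] [-0.5226 -0.3277  0.6956]
-0.000 -0.000 -0.001 0.001 -0.000 0.387
-0.000 -0.000 -0.001 0.000 -0.000 0.535
```

Emit:
{"name": "move_arm", "arguments": {
  "plan": "0 0 0 0 0 0.15 0; 0 0 0 0 0 0.3 0; 0 0 0 0 0 0.42 0; 0 0 0 0 0 0.5 0; 0 0 0 0 0 0.535 0; 0 0 0 0 0 0.535 0"
}}

```text
t: 15.85
tool_pos: [0.5085, 0.1548, 0.0523]
ee_rot: [-0.001, 0.72, 0.694, -0.001]
wrist_force: [-0.9, -0.2, 0.4]
grip_width: 0.002
```

```bash
python3 - <<'E'
from h import *
np.set_printoptions(precision=4,suppress=True)
p,R,o=cur(); print(o['t'],p,o['wrist_force'])
f=grab('scene'); big=cv2.cvtColor(f['pixels'],cv2.COLOR_RGB2BGR)
cv2.imwrite('pics/tog2.png',cv2.resize(big[195:295,260:360],None,fx=6,fy=6,interpolation=cv2.INTER_CUBIC))
E
```

```text
15.85 [0.5085 0.1548 0.0523] [-0.9443 -0.1911  0.3551]
```

View pics/tog2.png

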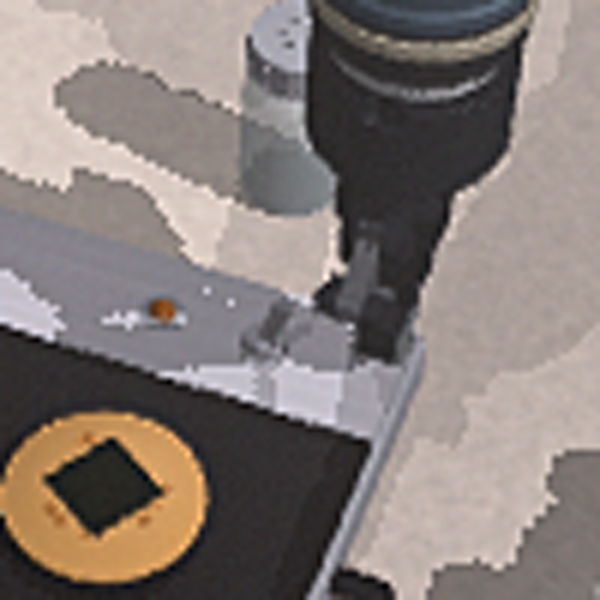

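The shut fingers stand about 30 mm left of the bat (bat at (275,320) in the enlarged view). I push inwards.

Emit:
{"name": "move_arm", "arguments": {
  "plan": "0 0 0 -0.04 0 0 0; 0 0 0 -0.08 0 0 0; 0 0 0 -0.12 0 0 0; 0 0 0 -0.14 0 0 0; 0 0 0 -0.15 0 0 0"
}}

```text
t: 16.4
tool_pos: [0.5079, 0.1169, 0.0534]
ee_rot: [-0.0, 0.72, 0.694, 0.001]
wrist_force: [-0.0, 6.0, 0.5]
grip_width: 0.001
```

Emit:
{"name": "move_arm", "arguments": {
  "plan": "0 0 0 -0.01 0 0 0; 0 0 0 -0.02 0 0 0; 0 0 0 -0.02 0 0 0"
}}

```text
t: 16.7
tool_pos: [0.508, 0.1161, 0.0535]
ee_rot: [-0.003, 0.719, 0.695, 0.003]
wrist_force: [-1.7, 20.1, -0.1]
grip_width: 0.003
```

Emit:
{"name": "move_arm", "arguments": {
  "plan": "0 0 0 0.05 0 0 0; 0 0 0 0.15 0 0 0; 0 0 0 0.19 0 -0.2 0; 0 0 0 0.19 0 -0.4 0; 0 0 0 0.19 0 -0.5 0"
}}

```text
t: 17.2
tool_pos: [0.5102, 0.1608, 0.1818]
ee_rot: [0.001, 0.719, 0.695, 0.002]
wrist_force: [0.9, 0.8, -0.0]
grip_width: -0.0
```

```bash
python3 - <<'E'
from h import *
np.set_printoptions(precision=4,suppress=True)
p,R,o=cur(); print(o['t'],p,o['wrist_force'])
f=grab('scene'); big=cv2.cvtColor(f['pixels'],cv2.COLOR_RGB2BGR)
cv2.imwrite('pics/tog3.png',cv2.resize(big[225:275,270:350],None,fx=8,fy=8,interpolation=cv2.INTER_CUBIC))
E
```

```text
17.2 [0.5102 0.1608 0.1818] [ 0.9425  0.7943 -0.0363]
```

View pics/tog3.png

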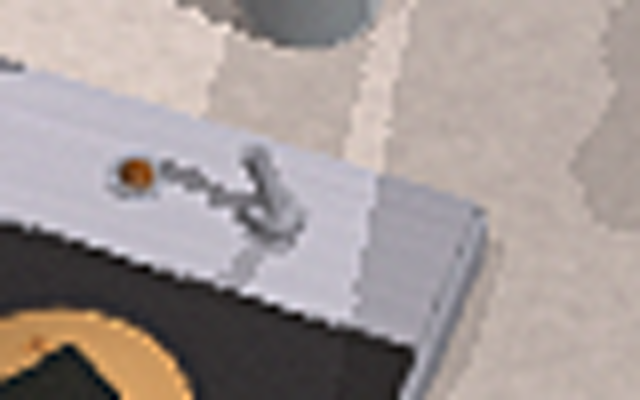

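The bat now leans inwards: its tip went from (295,168) to (255,155), which matches the predicted off position. Last comes a full check.

```bash
python3 look.py z1; python3 - <<'E'
from h import *
np.set_printoptions(precision=4,suppress=True)
f=grab('top','zt'); g=grab('scene','zs'); P=cloud(f)
hsv=cv2.cvtColor(f['pixels'],cv2.COLOR_RGB2HSV)
m=((hsv[...,0]<20)&(hsv[...,1]>110)&(hsv[...,2]<140)).astype(np.uint8); m[:195]=0;m[245:]=0;m[:,:440]=0;m[:,475:]=0
H=P[m>0]; H=H[~np.isnan(H[:,0])]; c=H.mean(0); u,s,vt=np.linalg.svd(H-c); d=vt[0]; print(len(H),'handle',c,'slope',np.degrees(np.arcsin(abs(d[2]))),'yaw',np.degrees(np.arctan(d[1]/d[0])))
big=cv2.cvtColor(f['pixels'],cv2.COLOR_RGB2BGR)
cv2.imwrite('pics/zb.png',cv2.resize(big[130:260,360:500],None,fx=4,fy=4,interpolation=cv2.INTER_CUBIC))
E
```

```text
17.25 [0.5115 0.161  0.1847] [0.0343 0.9994 0.0023] tip [0.5166 0.303  0.1525] [0.9476 0.0989 3.1433]
cr world [ 0.6823 -0.0358  0.047 ] plate [ 0.07   -0.0133] axes 32.26753234863281 33.138729095458984 slope deg [-2.1112 -0.5561] z 0.04853553116934397
cr world [0.6099 0.071  0.047 ] plate [-0.0061  0.091 ] axes 32.71385192871094 33.30824661254883 slope deg [-1.5989 -0.4083] z 0.04835809130138776
304 handle [ 0.4278 -0.3884  0.0656] slope 32.205320119926675 yaw 6.925626037461905
```

View pics/zt.png

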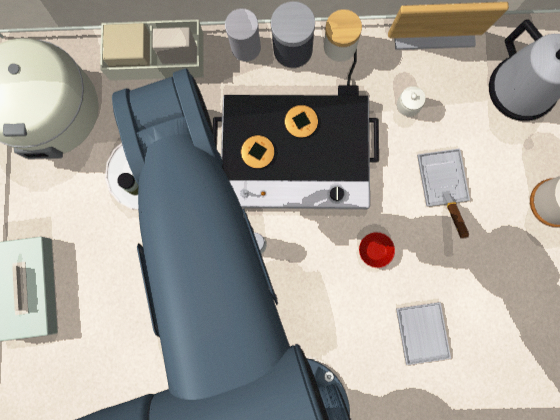

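View pics/zb.png

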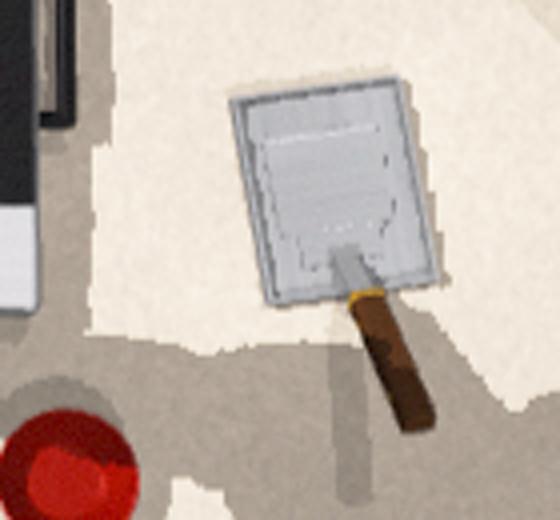

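View pics/zs.png

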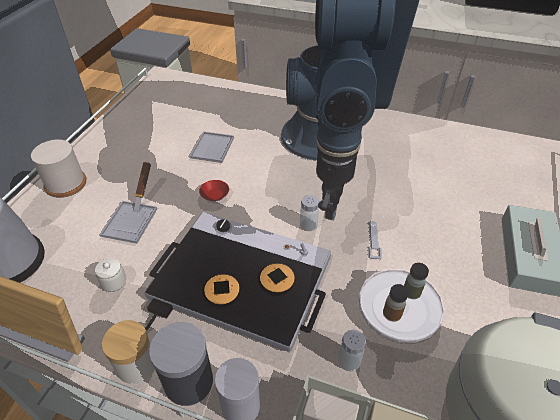

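The top view shows both crackers nori up at (301,121) and (257,151), and the turner in its tray at (443,178). The jars, dish and opener stand where they were. The arm hangs free, so I let it settle and hand in.

Emit:
{"name": "move_arm", "arguments": {
  "plan": "0 0 0 0 0 -0.04 0; 0 0 0 0 0 -0.04 0; 0 0 0 0 0 -0.04 0"
}}

```text
t: 17.75
tool_pos: [0.5092, 0.1599, 0.1878]
ee_rot: [-0.0, 0.719, 0.695, -0.0]
wrist_force: [0.8, -0.1, -0.6]
grip_width: -0.005
```

```bash
python3 -c "
from rig import manip
o=manip.observe(); print(o['t'],o['wrist_force']); print(manip.hand_in())"
```

```text
17.75 [ 0.8163548  -0.11835093 -0.60537896]
the job is handed in; nothing more can be done
None
```

I turned the cracker over low on the glass with the turner, laid the turner back in its tray, and threw the toggle to off with the shut fingers. I handed in at 17.75 s; hand-in gave no verdict.

What the last checks showed:
- **Cracker:** it lies flat, nori up, at about (0.070, -0.013) in the plate's frame, well inside the glass edge.
- **Other cracker:** its measured position changed by less than 1 mm.
- **Toggle:** the bat leans inwards, and its tip moved about as far as on to off should be. I judged this from one picture, since the joint angle can't be read directly.
- **Turner:** the blade lies flat inside the tray, close to its centre. The handle slope read 32.2° against the 33° given.
- **Jars, bottles, dish and opener:** all looked unmoved. I compared these by eye, not by measurement; the arm hid part of the top view, but the scene view showed them all.

Three things did not go as planned:
- **Blade insertion:** the blade only went about 9 mm under the rim and pushed the cracker about 9 mm before it tipped.
- **Last joint:** it reached its range limit on the way to the toggle, so I went on with the tool turned about 90°.
- **Toggle force:** pushing the toggle against its stop read about 20 N at the wrist.

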